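Hold the tile press open at its balance point

ROBOT

A 7-joint arm with a two-finger parallel gripper is mounted at the origin on the work surface. World frame = base frame: x ahead of the robot, y to its left, z up, the work surface at z = 0. Lengths are in m, angles in degrees, forces in N, time in s.
With the tool pointing down it reaches from about 0.425 to 0.925 m from the base axis. Payload 6.8 kg.
Tool frame: the origin (TCP) lies on the centre line of the jaws, within the pads' length; the fingertips stand 17 mm ahead of it and the grasp point (between the pads) lies 2 mm behind it; z points along the fingers, y is the direction in which the jaws open and shut (so a half turn about z gives the same grasp; the last joint's range is limited). The gripper opens to 88 mm and grips with 3 to 60 N. Pads are 20 mm wide; open, the fingers measure 115 mm over their backs; the gripper's body (75 mm by 178 mm) begins 61 mm behind the grasp point.
Start: joints at [67.317, 27.33, 1.283, 89.118, -0.659, 63.558, -4.761], TCP at [0.192, -0.647, 0.24] pointing down, gripper open.
Joint ranges: [-169.35, 169.35], [-19.33, 120.38], [-80.79, 83.38], [13.8, 139.57], [-78.32, 258.32], [9.67, 109.79], [-169.56, 169.56]. Speed limits (degrees/s): [136.94, 136.94, 180, 180, 180, 180, 180].

INTERFACE

Orientations are given as a 3x3 rotation matrix whose columns are the frame's x, y, z axes.
In Python, from cell import get_obs, grab_frame, close_job gives the robot as it stands.
- The arm moves only by the shell command python3 -m inch 'ROWS' [OPENING] [FORCE]. ROWS is a JSON object of lists of equal length, an entry for each row: "xyz": the shift along the world's x, y, z in mm, a list of three; "roll": the turn about the world's z in degrees. A call has 1 to 5 rows; each row shifts and turns the pose as measured when the row begins; what a row does not reach is not made up. A row lasts 1/8 s, in which the tool goes at most 62.5 mm and 10.7 degrees, less where a joint would pass 70% of its speed; a pose out of reach is approached as far as the arm can. A call with a gripper value outside its range is refused whole. OPENING is the closure, from 0 (fully open) to 1 (shut), set as the call begins (- or left out, the last holds). The fingers move at their own pace and stop on an object; FORCE is the grip in N (left out, the last holds). Time passes only in rows, so rows that do not move let the fingers close. It gives the time, the measured TCP pose, the force and the opening at its end, in the units of the state.
- get_obs(): the state, without advancing time (a new reading comes with each control period).
- grab_frame(name): name is "scene" or "top" or "wrist"; returns a dict with "image" (420x560x3 uint8, blue, green, red), "vfov" (degrees; the focal length in pixels is half the picture's height over the tangent of half this angle, whatever the lens; pixels are square), "cx", "cy" (the principal point, pixels), "T" (4x4, takes a point from camera to world coordinates). Camera axes: x right, y down, z forward; pixel columns grow to the right and rows downward; lengths in m; the calibration is good to about 2 mm. A picture is of the moment at which its call begins. There is no depth.
- close_job(): hands the job in, once; it reports no verdict.
The state is a dict: "clock": time; "joint_positions": joint angles; "dq": joint speeds; "effort": joint torques, N m; "position": TCP position; "eef_rot": TCP orientation; "contact_force": force on the tool from outside, world axes, zero at the start; "moment": the same for the moment, N m; "width": finger opening in m.
Only numpy, scipy, OpenCV 4.12 (cv2) and the standard library are available. Lean on these libraries where they do the work, as an engineer would, in place of code of your own. Each camera call takes 0.05 s, during which the arm holds its last target.

TASK

The lid stay of this tile press has come off and I am about to screw the new one on. Take the press's handle bar, swing the top plate up smoothly to the point where it balances on its hinge, neither falling shut nor going over backwards, and hold it still there: finish with your gripper still closed on the bar. Leave the other things on the bench where they lie.

Things in the scene. Friction and masses are not known exactly. Their poses are not given: they have to be found in the camera images.
- press: Bench press for relief tiles, fixed to the bench, shut at the start. Grey base plate 240 x 190 mm, its top 22 mm above the bench; at its rear two hinge cheeks (66 mm high, outer faces 95 mm either side of the middle). Origin: centre of the base, on the bench surface. x: level, from the handle side to the hinge side; y: along the hinge; z: up. Its place and turn vary.
- top_plate (a joint): Opening angle of the hinged top plate, rad: 0 = shut on the tile, grows as the handle swings up and over to the hinge side, 1.92 = fallen back on its rear stop. It balances at 1.40 (80 degrees), still leaning 10 degrees short of upright; hinge friction carries it only within about 3 degrees of that. Short of it the plate drops shut, past it it falls back. No stay, no spring.
- handle (a point): Middle of the round handle bar, which lies along the hinge: black grip tube 18 mm thick, 100 long, between two side arms (inner faces 71 mm either side). Shut: 150 mm from the press origin towards its -x, 78 mm above the bench, 46 mm free between tube and plate edge, nothing in front. It does not turn in the arms but can turn between the fingers. Lifting takes 4.5 N from shut, near 0 at balance.
- hinge (a point): Middle of the hinge pin: 75 mm from the press origin towards its +x, 52 mm above the bench; the pin runs along the press's y. At opening angle a, the handle stands from here, in press axes, at x = -0.225 cos(a) + 0.026 sin(a), z = 0.225 sin(a) + 0.026 cos(a) (m): at balance almost straight above the pin.
- plate_mass (a point): Centre of mass of the top plate (bare-metal plate 140 x 140 mm with a plaster die below, ribs, side arms and handle bar; 0.8 to 1.0 kg in all): shut, 105 mm from the hinge pin towards the handle and 18 mm higher than the pin. The plate balances when this point stands straight above the pin.
- stay: The new lid stay, a loose flat slotted steel strip 165 x 16 x 4 mm on the bench beside the press (on its -y side). Origin: centre of the underside. To be left alone.
- wrench: Loose steel wrench 160 mm long lying beyond the stay. Origin: under its middle. To be left alone.
- tile_board: Loose plywood board 140 x 140 x 12 mm with a clay relief tile on it (24 mm high together), on the press's +y side. Origin: centre of the underside. To be left alone.

How it is judged (in metres and radians):
On the way:
1. the plate is on its way up (about 30 to 70 degrees open), carried by the gripper at the handle bar (value of joint top_plate between 0.5 and 1.25 rad and contact force between the fingers and top_plate above 1 N and distance between the grasp point and handle below 0.07 m), for 0.1 s.
At the end, for the whole second after the job is handed in: Through the last second the top plate stands at its balance point, 1.40 rad open within 0.07 rad (80 degrees within 4), still (under 0.04 rad/s), with the fingers closed on the handle bar (over 2 N); the stay, wrench and tile board lie within 15 mm of where they were (value of joint top_plate between 1.33 and 1.47 rad and velocity of joint top_plate between -0.04 and 0.04 rad/s and contact force between the fingers and top_plate above 2 N and distance between the grasp point and handle below 0.07 m and distance of each of stay, wrench, tile_board from where it was at the start of the episode below 0.015 m); the arm keeps its last pose, push and grip.
It fails at once if the top plate goes over backwards (more than 17 degrees past balance) (value of joint top_plate above 1.7 rad).
It fails at once if the top plate is flung up (over 2 rad/s) (velocity of joint top_plate above 2 rad/s).
It fails at once if the top plate is let drop (falling faster than 1.5 rad/s) (velocity of joint top_plate below -1.5 rad/s).
It fails at once if a thing on the bench is pushed away (distance of any of stay, wrench, tile_board from where it was at the start of the episode above 0.03 m).
It also fails if it takes over 38 s, if anything falls off the work surface, if the arm or the gripper's body presses on something with over 40 N, if the wrist force passes 120 N, or if a joint passes its speed limit or range.

## Working session

There is one attempt and no reset: what is moved stays moved. The work goes in short steps, Python scripts to look and compute and a shell command to move; the robot and the scene stay as the last step left them, time stands still between calls to the robot, and variables do not carry over. Pictures are saved under pics/ and viewed, and the job is handed in when it is done.

```bash
ls; mkdir -p pics; python3 - <<'E'
from cell import *
import cv2,numpy as np
o=get_obs();print(o)
for n in("scene","top","wrist"):
    f=grab_frame(n);cv2.imwrite(f"pics/a_{n}.png",f["image"]);print(n,f["vfov"],f["cx"],f["cy"],np.round(f["T"],3).tolist())
E
```

```text
pics
{'clock': 0.0, 'joint_positions': array([67.31989206, 27.37548395,  1.28118057, 89.17861771, -0.65958994,
       63.55725109, -4.76007206]), 'dq': array([ 0.01522442, -0.14347284,  0.04407682, -0.05972118, -0.01811438,
        0.07507816,  0.02497941]), 'effort': array([-3.05844405e-04, -5.82840943e+01,  1.53468210e+00, -2.72604758e+01,
       -5.42330195e-02,  1.69912702e-02,  1.70116618e-04]), 'position': array([ 0.19137102, -0.6467026 ,  0.23868349]), 'eef_rot': array([[ 9.58881665e-01,  2.83805462e-01, -6.41914115e-04],
       [ 2.83806157e-01, -9.58880171e-01,  1.69776047e-03],
       [-1.33685020e-04, -1.81013057e-03, -9.99998353e-01]]), 'contact_force': array([ 0.1007708 , -0.11989467, -0.37016876]), 'moment': array([-0.01895508, -0.00020137,  0.00051743]), 'width': 0.08770122195623753}
scene 54.88640851005049 280.61190521017045 212.16700549030148 [[0.106, 0.754, -0.648, 1.167], [0.994, -0.079, 0.07, -0.047], [0.001, -0.652, -0.759, 0.802], [0.0, 0.0, 0.0, 1.0]]
top 42.56323030993507 283.7144750607547 196.80846873903783 [[0.027, -0.994, 0.105, 0.392], [-1.0, -0.026, 0.004, 0.032], [-0.001, -0.105, -0.995, 1.499], [0.0, 0.0, 0.0, 1.0]]
wrist 65.5316102726024 277.80939099168916 203.53567437464434 [[0.283, -0.921, -0.266, 0.265], [-0.959, -0.273, -0.077, -0.624], [-0.002, 0.277, -0.961, 0.383], [0.0, 0.0, 0.0, 1.0]]
```

View pics/a_scene.png

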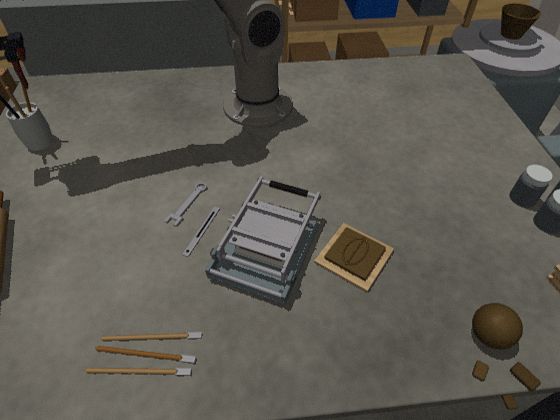

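View pics/a_top.png

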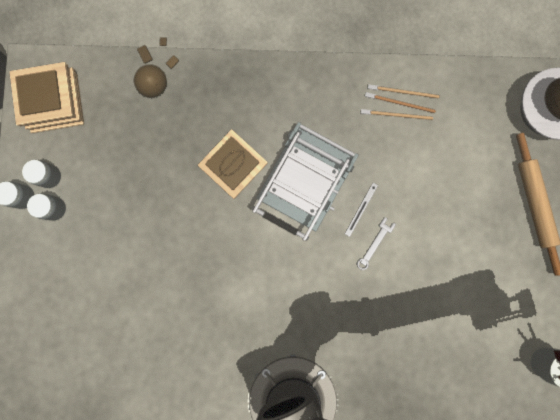

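```bash
cat > h.py <<'E'
from cell import *
import cv2,numpy as np
def ray(f,uv):
    F=f["image"].shape[0]/2/np.tan(np.radians(f["vfov"]/2))
    T=np.array(f["T"]);d=T[:3,:3]@np.array([(uv[0]-f["cx"])/F,(uv[1]-f["cy"])/F,1.]);return T[:3,3],d
def onz(f,uv,z):
    c,d=ray(f,uv);return c+d*(z-c[2])/d[2]
def two(f,u,g,v):
    c,d=ray(f,u);e,k=ray(g,v)
    s=np.linalg.lstsq(np.c_[d,-k],e-c,rcond=None)[0]
    p,q=c+d*s[0],e+k*s[1];return (p+q)/2,np.linalg.norm(p-q)
def bar(f,box,th=45):
    x0,y0,x1,y1=box;m=(f["image"].max(2)<th).astype(np.uint8)
    w=np.zeros_like(m);w[y0:y1,x0:x1]=m[y0:y1,x0:x1]
    n,l,s,c=cv2.connectedComponentsWithStats(w)
    i=1+s[1:,4].argmax();ys,xs=np.where(l==i);P=np.c_[xs,ys].astype(np.float32)
    return cv2.minAreaRect(P),P
E
python3 - <<'E'
from h import *
s=grab_frame("scene");t=grab_frame("top")
R={}
for n,f,b in(("s",s,(262,175,318,200)),("t",t,(255,205,312,240))):
    for th in(35,45,60):
        r,P=bar(f,b,th);bx=cv2.boxPoints(r);print(n,th,r,len(P))
    r,P=bar(f,b,45)
    e=[(bx[i]+bx[(i+1)%4])/2 for i in range(4)]
    k=sorted(range(4),key=lambda i:np.linalg.norm(bx[i]-bx[(i+1)%4]))[:2]
    E=sorted([e[i] for i in k],key=lambda p:p[0]);W=[onz(f,p,.078) for p in E]
    print(W,np.linalg.norm(W[0]-W[1]),onz(f,r[0],.078));R[n]=(r[0],E)
print(two(s,R["s"][0],t,R["t"][0]))
im=t["image"][110:250,240:365];cv2.imwrite("pics/b_t.png",cv2.resize(im,None,fx=4.2,fy=4.2))
im=s["image"][165:305,195:335];cv2.imwrite("pics/b_s.png",cv2.resize(im,None,fx=4.2,fy=4.2))
E
```

```text
s 35 ((288.0660400390625, 188.0188751220703), (38.87303924560547, 6.0438642501831055), 15.945395469665527) 227
s 45 ((288.0660400390625, 188.0188751220703), (38.87303924560547, 6.0438642501831055), 15.945395469665527) 237
s 60 ((287.8773498535156, 188.17922973632812), (39.14775848388672, 6.4559454917907715), 15.945395469665527) 253
[array([0.4485191 , 0.00146674, 0.078     ]), array([0.49522737, 0.09025457, 0.078     ])] 0.10032418047877893 [0.47165085 0.04692333 0.078     ]Traceback (most recent call last):
  File "<stdin>", line 6, in <module>
  File "h.py", line 16, in bar
    i=1+s[1:,4].argmax();ys,xs=np.where(l==i);P=np.c_[xs,ys].astype(np.float32)
        ~~~~~~~~~~~~~~^^
ValueError: attempt to get argmax of an empty sequence
```

```bash
python3 - <<'E'
from h import *
s=grab_frame("scene");t=grab_frame("top")
R={}
for n,f,b,th in(("s",s,(262,175,318,200),60),("t",t,(255,205,312,240),55)):
    r,P=bar(f,b,th);bx=cv2.boxPoints(r);print(n,th,r,len(P))
    e=[(bx[i]+bx[(i+1)%4])/2 for i in range(4)]
    k=sorted(range(4),key=lambda i:np.linalg.norm(bx[i]-bx[(i+1)%4]))[:2]
    E=sorted([e[i] for i in k],key=lambda p:p[0]);W=[onz(f,p,.078) for p in E]
    d=W[1]-W[0];print(W,np.linalg.norm(d),np.degrees(np.arctan2(d[1],d[0])),onz(f,r[0],.078));R[n]=(r[0],E)
print(two(s,R["s"][0],t,R["t"][0]))
im=t["image"][110:250,240:365];cv2.imwrite("pics/b_t.png",cv2.resize(im,None,fx=4.2,fy=4.2))
im=s["image"][165:305,195:335];cv2.imwrite("pics/b_s.png",cv2.resize(im,None,fx=4.2,fy=4.2))
E
```

```text
s 60 ((287.8773498535156, 188.17922973632812), (39.14775848388672, 6.4559454917907715), 15.945395469665527) 254
[array([0.4485191 , 0.00146674, 0.078     ]), array([0.49522737, 0.09025457, 0.078     ])] 0.10032418047877893 62.25266259112701 [0.47215231 0.04639115 0.078     ]Traceback (most recent call last):
  File "<stdin>", line 5, in <module>
  File "h.py", line 16, in bar
    i=1+s[1:,4].argmax();ys,xs=np.where(l==i);P=np.c_[xs,ys].astype(np.float32)
        ~~~~~~~~~~~~~~^^
ValueError: attempt to get argmax of an empty sequence
```

```bash
python3 - <<'E'
from h import *
s=grab_frame("scene");t=grab_frame("top")
R={}
im=t["image"][110:250,240:365];cv2.imwrite("pics/b_t.png",cv2.resize(im,None,fx=4.2,fy=4.2))
im=s["image"][165:305,195:335];cv2.imwrite("pics/b_s.png",cv2.resize(im,None,fx=4.2,fy=4.2))
v=t["image"].max(2)[205:240,255:312];print(v.min(),np.percentile(v,[1,5,10,20]))
E
```

```text
65 [ 68.   71.   83.4 137. ]
```

View pics/b_t.png

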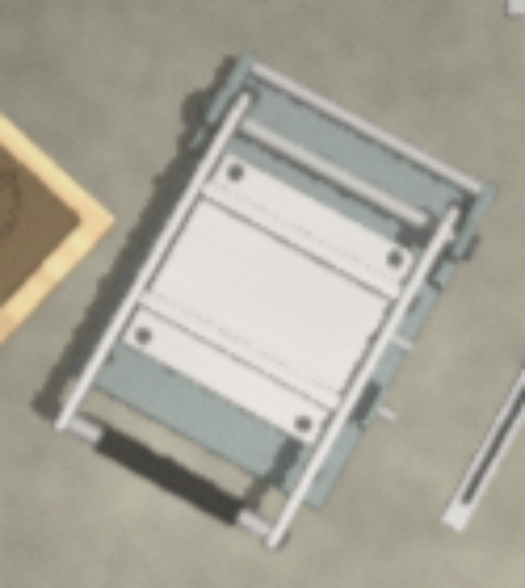

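View pics/b_s.png

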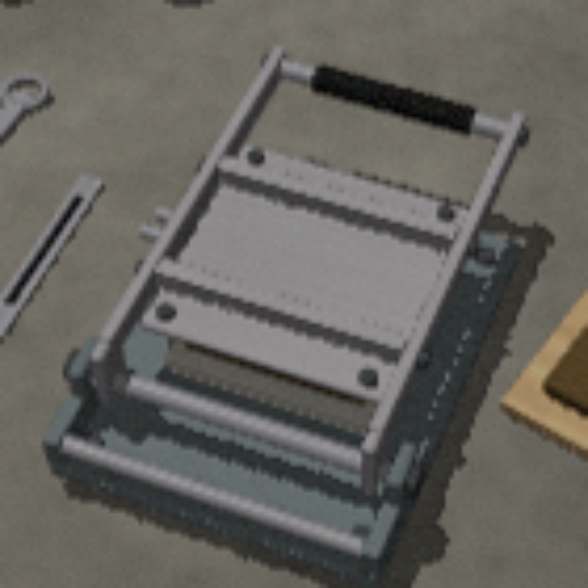

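The views show the black grip tube in the top picture from about (264,215) to (297,232), and in the scene picture centred at (288,188). I'll redo the top mask with a brighter threshold.

```bash
python3 - <<'E'
from h import *
s=grab_frame("scene");t=grab_frame("top")
R={}
for n,f,b,th in(("s",s,(262,175,318,200),60),("t",t,(258,210,300,240),80)):
    r,P=bar(f,b,th);bx=cv2.boxPoints(r);print(n,th,r,len(P))
    e=[(bx[i]+bx[(i+1)%4])/2 for i in range(4)]
    k=sorted(range(4),key=lambda i:np.linalg.norm(bx[i]-bx[(i+1)%4]))[:2]
    E=sorted([e[i] for i in k],key=lambda p:p[0]);W=[onz(f,p,.078) for p in E]
    d=W[1]-W[0];print(W,np.linalg.norm(d),np.degrees(np.arctan2(d[1],d[0])),onz(f,r[0],.078));R[n]=(r[0],E)
print(two(s,R["s"][0],t,R["t"][0]))
print(two(s,R["s"][1][0],t,R["t"][1][1]),two(s,R["s"][1][1],t,R["t"][1][0]))
# arm rail direction, hinge ends, from top crop px
def c(u,v):return (240+u/4.2,110+v/4.2)
for a,b in(((62,425),(245,97)),((275,545),(452,210))):
    A,B=onz(t,c(*a),.078),onz(t,c(*b),.078);d=B-A;print(A,B,np.degrees(np.arctan2(d[1],d[0])))
E
```

```text
s 60 ((287.8773498535156, 188.17922973632812), (39.14775848388672, 6.4559454917907715), 15.945395469665527) 255
[array([0.4485191 , 0.00146674, 0.078     ]), array([0.49522737, 0.09025457, 0.078     ])] 0.10032418047877893 62.25266259112701 [0.47215231 0.04639115 0.078     ]
t 80 ((280.02667236328125, 222.95252990722656), (35.952491760253906, 5.338399887084961), 29.357751846313477) 187
[array([0.49456584, 0.08781678, 0.078     ]), array([0.45028667, 0.00394348, 0.078     ])] 0.09484395555916264 -117.8308810196772 [0.47238763 0.04580697 0.078     ]
(array([0.47240367, 0.04607872, 0.07829114]), np.float64(0.0005527397958881334))
(array([0.45011815, 0.00266978, 0.07948035]), np.float64(0.002615259247815131)) (array([0.49478074, 0.08907015, 0.07765716]), np.float64(0.0025059579998985846))
[0.50169811 0.11341225 0.078     ] [0.71484967 0.00330882 0.078     ] -27.318612438800557
[ 0.4299896  -0.02226644  0.078     ] [ 0.64522982 -0.1299366   0.078     ] -26.575709101751162
```

```bash
python3 -m inch '{"xyz":[[30,40,0],[30,40,0],[30,40,0],[30,40,0],[30,40,0]],"roll":[5,5,5,5,5]}' 0.4 20
```

```text
clock: 1.18
position: [0.3412, -0.4449, 0.24]
eef_rot: [[0.746, 0.666, 0.0], [0.666, -0.746, -0.004], [-0.003, 0.003, -1.0]]
contact_force: [1.1, -0.6, -0.4]
width: 0.0531
```

```bash
python3 -m inch '{"xyz":[[15,50,0],[15,50,0],[15,50,0],[15,50,0],[15,50,0]],"roll":[3,3,3,3,3]}'; python3 -m inch '{"xyz":[[11,50,-5],[11,50,-5],[11,50,-5],[11,50,-5],[11,41,-5]],"roll":[1,1,1,1,1]}'
```

```text
clock: 1.8
position: [0.4199, -0.1872, 0.2415]
eef_rot: [[0.54, 0.842, 0.006], [0.842, -0.539, -0.006], [-0.002, 0.008, -1.0]]
contact_force: [0.7, 0.2, -0.2]
width: 0.0527
clock: 2.42
position: [0.4771, 0.0621, 0.2183]
eef_rot: [[0.461, 0.887, 0.013], [0.887, -0.461, -0.007], [-0.0, 0.014, -1.0]]
contact_force: [-0.1, 0.4, 0.0]
width: 0.0526
```

```bash
python3 -m inch '{"xyz":[[-2,-8,-20],[-2,-8,-20],[0,0,-10],[0,0,0]],"roll":[0,0,0,0]}'; python3 - <<'E'
from h import *
f=grab_frame("wrist");cv2.imwrite("pics/c_w.png",f["image"]);o=get_obs();print(o["position"],o["eef_rot"])
f=grab_frame("scene");cv2.imwrite("pics/c_s.png",cv2.resize(f["image"][80:320,150:430],None,fx=2.4,fy=2.4))
E
```

```text
clock: 2.92
position: [0.4744, 0.051, 0.1681]
eef_rot: [[0.454, 0.891, 0.016], [0.891, -0.454, -0.005], [0.003, 0.016, -1.0]]
contact_force: [-0.1, 0.8, -0.1]
width: 0.0528
[0.47475495 0.05108924 0.16857006] [[ 0.4544022   0.89064044  0.01668059]
 [ 0.89078918 -0.45439533 -0.0044185 ]
 [ 0.00364428  0.01686666 -0.99985111]]
```

View pics/c_w.png

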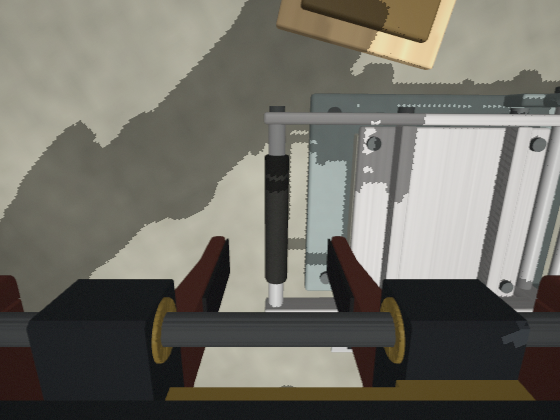

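View pics/c_s.png

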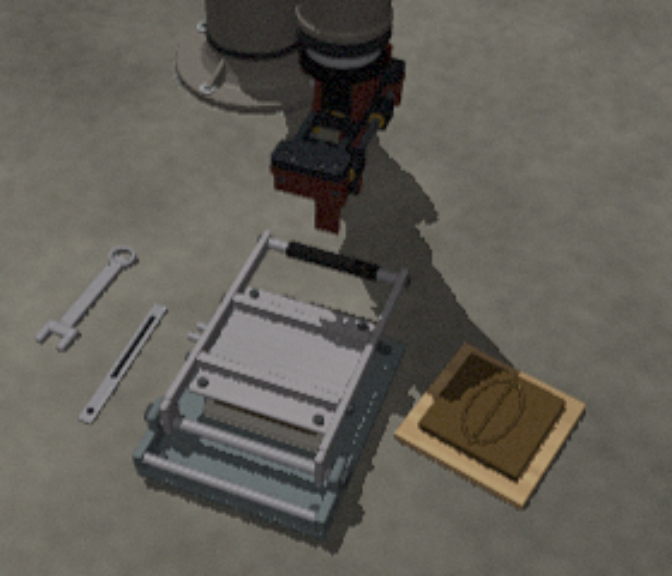

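The wrist picture shows the grip tube upright at column 276 (rows 155–283), centred between the fingertips (about 228 and 330). This matches the two-view position, so I'll descend.

```bash
python3 -m inch '{"xyz":[[-1,-3,-25],[-1,-2,-25],[0,0,-20],[0,0,-10],[0,0,-4]],"roll":[0,0,0,0,0]}'; python3 - <<'E'
from h import *
f=grab_frame("wrist");cv2.imwrite("pics/d_w.png",f["image"]);o=get_obs();print(o["position"],o["contact_force"])
E
```

```text
clock: 3.65
position: [0.4774, 0.0467, 0.0873]
eef_rot: [[0.456, 0.89, 0.027], [0.89, -0.456, -0.004], [0.009, 0.026, -1.0]]
contact_force: [0.0, -0.4, 0.0]
width: 0.0527
[0.47732678 0.04672052 0.08707687] [ 0.71328641 -0.04041978 -0.48156914]
```

View pics/d_w.png

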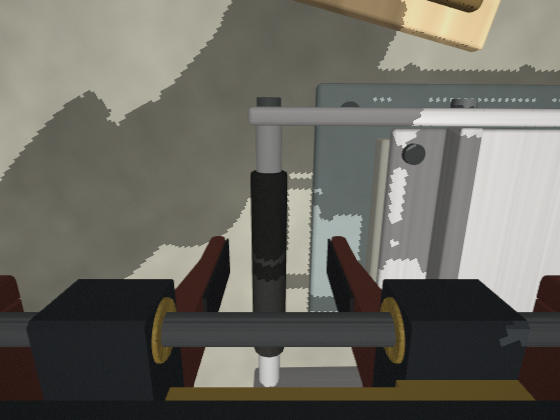

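Tube is now at column 269, about 4 mm to the handle side of the jaws' middle; I'll correct x, drop the last 8 mm, then close.

```bash
python3 -m inch '{"xyz":[[-3,0,-5],[-2,0,-4],[0,0,0]],"roll":[0,0,0]}'; python3 -m inch '{"xyz":[[0,0,0],[0,0,0],[0,0,0],[0,0,0],[0,0,0]],"roll":[0,0,0,0,0]}' 1 25; python3 -m inch '{"xyz":[[0,0,0],[0,0,0]],"roll":[0,0]}'
```

```text
clock: 4.08
position: [0.4729, 0.0468, 0.0788]
eef_rot: [[0.456, 0.89, 0.03], [0.89, -0.456, -0.004], [0.01, 0.028, -1.0]]
contact_force: [0.3, -0.8, 0.1]
width: 0.0528
clock: 4.7
position: [0.4726, 0.0472, 0.0792]
eef_rot: [[0.456, 0.89, 0.029], [0.89, -0.456, -0.003], [0.01, 0.028, -1.0]]
contact_force: [0.8, -0.8, 0.6]
width: 0.0172
clock: 4.95
position: [0.4726, 0.0472, 0.0792]
eef_rot: [[0.456, 0.889, 0.029], [0.89, -0.456, -0.003], [0.01, 0.028, -1.0]]
contact_force: [-0.1, 1.2, 1.2]
width: 0.0174
```

```bash
cat > n.py <<'E'
from h import *
import sys
S=np.array([.4726,.0472,.0792]);th=np.radians(-27.4);ex=np.array([np.cos(th),np.sin(th),0])
def H(a):return S+ex*(-.225*np.cos(a)+.026*np.sin(a)+.225)+np.array([0,0,.225*np.sin(a)+.026*np.cos(a)-.026])
def est(p):
    h=S+.225*ex-np.array([0,0,.026]);d=p-h;x=d@ex;z=d[2];ey=np.array([-ex[1],ex[0],0])
    return np.arctan2(z,-x)-np.arctan2(.026,.225),np.hypot(x,z)-np.hypot(.225,.026),d@ey
if __name__=="__main__":
    o=get_obs();p=o["position"];a,r,y=est(p)
    st=float(sys.argv[1]);print("a %.3f dr %.1f dy %.1f mm"%(a,r*1e3,y*1e3),np.round(o["contact_force"],1),o["width"])
    q=p
    for i in range(1,6):
        g=H(a+st*i);print(np.round((g-q)*1e3,1).tolist(),end=' ');q=g
    print(H(1.4)-p)
E
python3 n.py 0.04
```

```text
a -0.000 dr -0.0 dy 0.0 mm [-0.1  1.2  1.2] 0.017415618927977314
[1.0, -0.6, 9.0] [1.4, -0.7, 8.9] [1.7, -0.9, 8.9] [2.0, -1.1, 8.8] [2.3, -1.2, 8.7] [ 0.18852017 -0.09774901  0.20017066]
```

```bash
python3 -m inch '{"xyz":[[0.5,-0.3,4],[1,-0.5,7],[1.2,-0.6,9],[1.6,-0.8,9],[2,-1,9]],"roll":[0,0,0,0,0]}';python3 n.py 0.04
```

```text
clock: 5.58
position: [0.4795, 0.0437, 0.1188]
eef_rot: [[0.456, 0.889, 0.029], [0.89, -0.457, -0.003], [0.011, 0.027, -1.0]]
contact_force: [2.7, 0.2, -5.7]
width: 0.0173
a 0.178 dr 0.5 dy 0.0 mm [ 2.7  0.2 -5.7] 0.017278675752948666
[2.9, -1.5, 8.5] [2.8, -1.4, 8.5] [3.1, -1.6, 8.4] [3.4, -1.8, 8.2] [3.7, -1.9, 8.1] [ 0.18167048 -0.09419318  0.16051182]
```

```bash
python3 -m inch '{"xyz":[[2.5,-1.3,8.5],[2.8,-1.4,8.5],[3.1,-1.6,8.4],[3.4,-1.8,8.2],[3.7,-1.9,8]],"roll":[0,0,0,0,0]}';python3 n.py 0.04
```

```text
clock: 6.2
position: [0.4949, 0.0356, 0.1633]
eef_rot: [[0.456, 0.89, 0.028], [0.89, -0.456, -0.002], [0.011, 0.026, -1.0]]
contact_force: [2.2, 1.7, -5.7]
width: 0.0174
a 0.389 dr 1.6 dy -0.0 mm [ 2.2  1.7 -5.7] 0.01741002161579524
[5.3, -2.7, 7.1] [4.3, -2.2, 7.7] [4.6, -2.4, 7.5] [4.8, -2.5, 7.2] [5.1, -2.6, 7.0] [ 0.16620476 -0.08610732  0.11605757]
```

```bash
python3 -m inch '{"xyz":[[5,-2.6,7.1],[4.4,-2.3,7.6],[4.6,-2.4,7.4],[4.8,-2.5,7.2],[5.1,-2.6,7]],"roll":[0,0,0,0,0]}';python3 n.py 0.04
```

```text
clock: 6.82
position: [0.5165, 0.0244, 0.2013]
eef_rot: [[0.454, 0.891, 0.02], [0.891, -0.454, -0.001], [0.008, 0.018, -1.0]]
contact_force: [-3.9, 3.4, -2.1]
width: 0.0173
a 0.586 dr 3.1 dy -0.1 mm [-3.9  3.4 -2.1] 0.017289581349222767
[7.5, -3.8, 4.8] [5.5, -2.9, 6.6] [5.8, -3.0, 6.3] [6.0, -3.1, 6.0] [6.2, -3.2, 5.8] [ 0.14464535 -0.07489634  0.07808611]
```

```bash
python3 -m inch '{"xyz":[[5.7,-3,6],[5.6,-2.9,6.4],[5.8,-3,6.1],[6,-3.1,5.9],[6.2,-3.2,5.6]],"roll":[0,0,0,0,0]}';python3 n.py 0.04
```

```text
clock: 7.45
position: [0.544, 0.0101, 0.234]
eef_rot: [[0.453, 0.891, 0.012], [0.891, -0.453, -0.0], [0.005, 0.011, -1.0]]
contact_force: [-4.0, 1.8, -0.5]
width: 0.0173
a 0.781 dr 5.0 dy -0.1 mm [-4.   1.8 -0.5] 0.017272780560280265
[9.2, -4.7, 1.6] [6.6, -3.4, 5.2] [6.8, -3.5, 4.9] [6.9, -3.6, 4.6] [7.1, -3.7, 4.3] [ 0.11718272 -0.06065921  0.04530979]
```

```bash
python3 - <<'E'
from h import *
f=grab_frame("scene");cv2.imwrite("pics/e_s.png",cv2.resize(f["image"][80:320,150:430],None,fx=2.4,fy=2.4))
f=grab_frame("wrist");cv2.imwrite("pics/e_w.png",f["image"]);print(get_obs()["position"],get_obs()["contact_force"])
E
```

```text
[0.54461486 0.00983208 0.23470069] [-6.234854    2.42728936  2.28435438]
```

View pics/e_s.png

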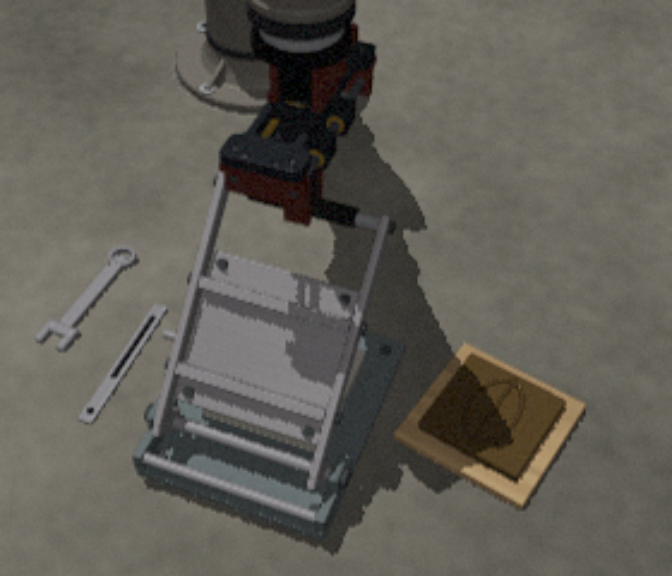

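View pics/e_w.png

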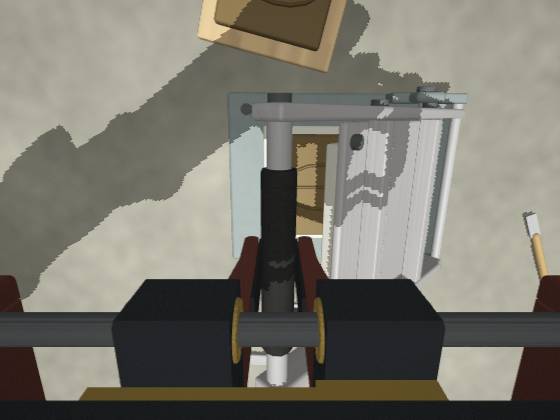

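```bash
python3 - <<'E'
from n import *
f=grab_frame("scene");p=get_obs()["position"]
im=f["image"][150:190,270:320];cv2.imwrite("pics/f_s.png",cv2.resize(im,None,fx=14,fy=14,interpolation=0))
for u in((299.2,170),(290.4,168),(312,173.5)):
    c,d=ray(f,u);s=((p-c)@ex)/(d@ex);q=c+s*d;print(q,p,q-p,(q-p)@np.array([-ex[1],ex[0],0]))
E
```

```text
[0.56826652 0.05614043 0.22929345] [0.54433376 0.00996946 0.23443315] [ 0.02393276  0.04617097 -0.0051397 ] 0.05200515111772782
[0.5594101  0.03905466 0.22830631] [0.54433376 0.00996946 0.23443315] [ 0.01507634  0.0290852  -0.00612684] 0.03276041730588944
[0.58099741 0.08070079 0.22908413] [0.54433376 0.00996946 0.23443315] [ 0.03666364  0.07073134 -0.00534902] 0.07966897134628574
```

View pics/f_s.png

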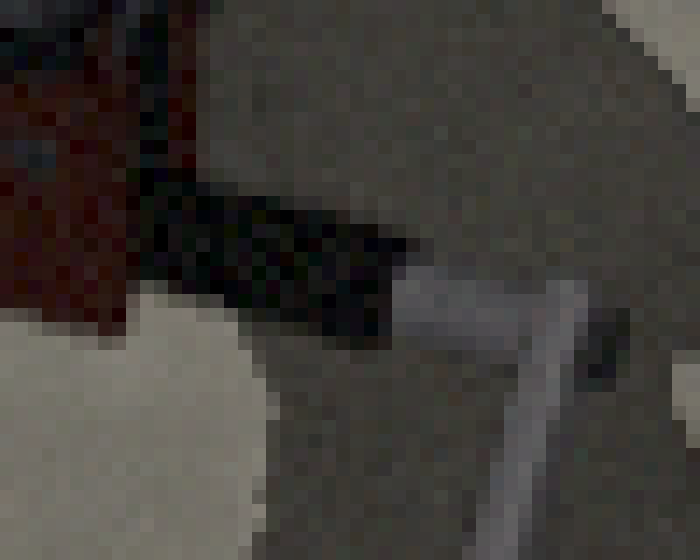

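The tube sits 5–6 mm below the TCP (slipped a little down the pads, still well within them). I'll raise the grip to 40 N and put this offset into the arc.

```bash
cat > n2.py <<'E'
from n import *
o=get_obs();off=np.array([0,0,float(sys.argv[2])*1e-3]);p=o["position"]-off;a,r,y=est(p)
st=float(sys.argv[1]);print("a %.3f dr %.1f dy %.1f mm"%(a,r*1e3,y*1e3),np.round(o["contact_force"],1),o["width"])
q=p
for i in range(1,6):
    g=H(a+st*i);print(np.round((g-q)*1e3,1).tolist(),end=' ');q=g
print(H(1.4)-p)
E
python3 -m inch '{"xyz":[[0,0,0],[0,0,0]],"roll":[0,0]}' 1 40; python3 n2.py 0.04 6
```

```text
clock: 7.85
position: [0.5449, 0.0097, 0.235]
eef_rot: [[0.454, 0.891, 0.013], [0.891, -0.454, -0.0], [0.006, 0.012, -1.0]]
contact_force: [-1.9, 2.6, -1.8]
width: 0.0174
a 0.771 dr 0.5 dy -0.1 mm [-1.9  2.6 -1.8] 0.017418207015796265
[6.6, -3.4, 5.2] [6.5, -3.4, 5.3] [6.7, -3.5, 5.0] [6.9, -3.6, 4.7] [7.0, -3.6, 4.4] [ 0.11628074 -0.06020281  0.05036262]
```

```bash
python3 -m inch '{"xyz":[[3.8,-2,3.2],[5.5,-2.8,4.5],[6.5,-3.4,5.1],[6.7,-3.5,4.8],[6.9,-3.6,4.5]],"roll":[0,0,0,0,0]}'; python3 n2.py 0.04 6
```

```text
clock: 8.48
position: [0.5738, -0.0054, 0.2586]
eef_rot: [[0.453, 0.891, 0.008], [0.891, -0.453, 0.0], [0.004, 0.007, -1.0]]
contact_force: [-4.8, 3.3, 2.3]
width: 0.0168
a 0.948 dr 1.7 dy -0.1 mm [-4.8  3.3  2.3] 0.016818398380543376
[7.9, -4.0, 2.7] [7.3, -3.8, 3.9] [7.4, -3.8, 3.6] [7.5, -3.9, 3.3] [7.6, -3.9, 2.9] [ 0.08733502 -0.04514488  0.02670176]
```

```bash
python3 -m inch '{"xyz":[[7.2,-3.7,3.5],[7.3,-3.8,3.7],[7.4,-3.8,3.5],[7.5,-3.9,3.2],[6.5,-3.4,2.4]],"roll":[0,0,0,0,0]}'; python3 n2.py 0.03 6
```

```text
clock: 9.1
position: [0.6121, -0.0255, 0.2789]
eef_rot: [[0.454, 0.891, 0.009], [0.891, -0.454, -0.0], [0.004, 0.008, -1.0]]
contact_force: [-5.3, 3.0, 5.8]
width: 0.017
a 1.157 dr 3.4 dy -0.3 mm [-5.3  3.   5.8] 0.01701266621001978
[6.8, -3.2, -1.3] [5.8, -3.0, 1.7] [5.9, -3.0, 1.5] [5.9, -3.1, 1.3] [6.0, -3.1, 1.1] [ 0.04908094 -0.02506343  0.00648025]
```

```bash
python3 -m inch '{"xyz":[[0,0,0]],"roll":[0]}'; python3 - <<'E'
from h import *
f=grab_frame("scene");print(get_obs()["position"],get_obs()["contact_force"])
cv2.imwrite("pics/g_s.png",cv2.resize(f["image"][130:290,190:350],None,fx=3.75,fy=3.75))
f=grab_frame("top");cv2.imwrite("pics/g_t.png",cv2.resize(f["image"][100:260,230:390],None,fx=3.75,fy=3.75))
E
```

```text
clock: 9.22
position: [0.613, -0.026, 0.2793]
eef_rot: [[0.455, 0.891, 0.01], [0.891, -0.455, -0.0], [0.004, 0.009, -1.0]]
contact_force: [-3.3, 1.6, 2.0]
width: 0.0173
[ 0.61274474 -0.02583363  0.27918739] [-3.52468893  2.25918838  2.70764567]
```

View pics/g_s.png

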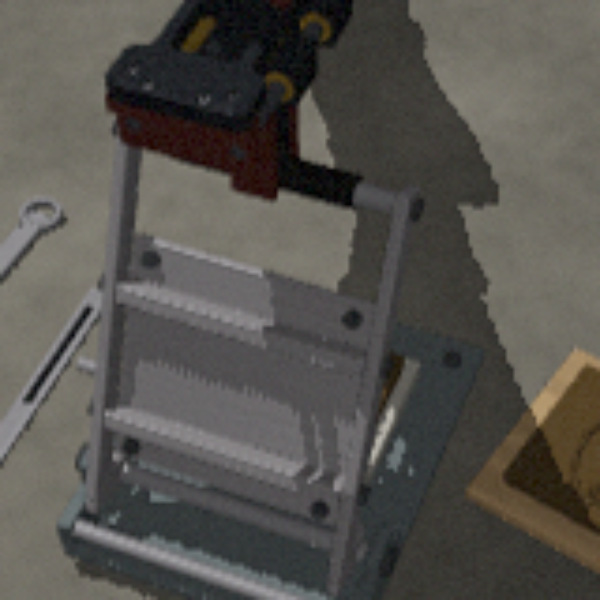

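View pics/g_t.png

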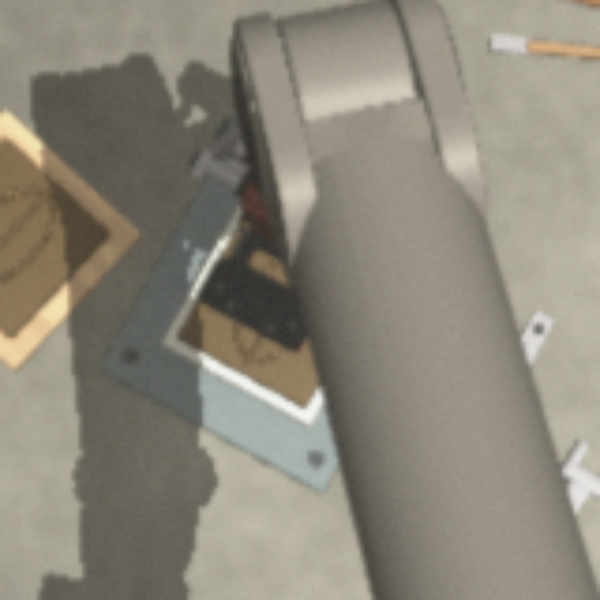

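```bash
python3 - <<'E'
from n import *
f=grab_frame("scene");p=get_obs()["position"]
for u in((285.3,180.7),(276.5,179.0),(297,183.3)):
    c,d=ray(f,u);s=((p-c)@ex)/(d@ex);q=c+s*d;print((q-p)[2],(q-p)@np.array([-ex[1],ex[0],0]))
E
python3 n2.py 0.03 8
```

```text
-0.010121223656429368 0.05058956430886585
-0.01205070247999479 0.03292706905383594
-0.00847719977446909 0.07370064637264352
a 1.155 dr 1.5 dy -0.3 mm [-2.7  1.6  3.8] 0.01699989415805213
[6.3, -2.9, 0.4] [5.8, -3.0, 1.7] [5.9, -3.0, 1.5] [5.9, -3.1, 1.3] [5.9, -3.1, 1.1] [ 0.04888793 -0.02498156  0.00834058]
```

Tube is now about 9–10 mm below the TCP (arc overshoot with slip in the pads). I'll reseat by easing the fingers down along the radius with a lighter grip before going on.

```bash
python3 -m inch '{"xyz":[[0,0,0],[0.5,-0.3,-2],[0.5,-0.3,-2],[0.5,-0.3,-2]],"roll":[0,0,0,0]}' 1 15; python3 n2.py 0.03 6; python3 -m inch '{"xyz":[[0.5,-0.3,-2],[0.5,-0.3,-2],[0,0,0]],"roll":[0,0,0]}'; python3 n2.py 0.03 4
```

```text
clock: 9.88
position: [0.6158, -0.0273, 0.2798]
eef_rot: [[0.454, 0.891, 0.018], [0.891, -0.454, -0.004], [0.004, 0.018, -1.0]]
contact_force: [-6.7, 0.9, 14.3]
width: 0.0176
a 1.175 dr 3.1 dy -0.2 mm [-6.7  0.9 14.3] 0.017598994993733512
[6.7, -3.2, -1.2] [5.9, -3.0, 1.6] [5.9, -3.1, 1.4] [5.9, -3.1, 1.2] [6.0, -3.1, 1.0] [ 0.04532469 -0.02326129  0.00552899]
clock: 10.25
position: [0.6183, -0.0286, 0.2806]
eef_rot: [[0.455, 0.89, 0.025], [0.891, -0.455, -0.007], [0.005, 0.025, -1.0]]
contact_force: [0.2, 2.0, -5.6]
width: 0.0178
a 1.190 dr 5.1 dy -0.3 mm [ 0.2  2.  -5.6] 0.017766772483659085
[7.2, -3.4, -3.2] [5.9, -3.1, 1.5] [5.9, -3.1, 1.3] [6.0, -3.1, 1.1] [6.0, -3.1, 0.9] [ 0.04289724 -0.02190391  0.00270556]
```

```bash
python3 - <<'E'
from h import *
f=grab_frame("wrist");cv2.imwrite("pics/h_w.png",f["image"]);print(get_obs()["position"],get_obs()["contact_force"])
E
```

```text
[ 0.61820591 -0.0285444   0.28053268] [-1.67581894  1.20157527  2.80930392]
```

View pics/h_w.png

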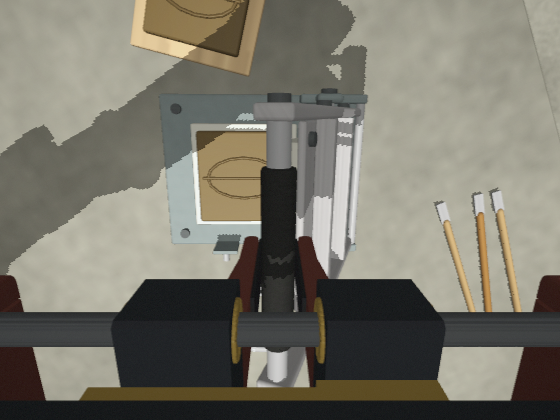

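```bash
python3 - <<'E'
from n import *
from scipy.optimize import brentq
f=grab_frame("wrist");p=get_obs()["position"]
im=f["image"]
v=im.max(2)[:,279]; print(v[155:180].tolist(),v[335:380].tolist())
for a,b in((168,350),(167,351),(169,349)):
    L=lambda z:np.linalg.norm(onz(f,(279,a),z)-onz(f,(279,b),z))-.1
    z=brentq(L,.1,.35);m=(onz(f,(279,a),z)+onz(f,(279,b),z))/2;print(z,z-p[2],m-p,est(m))
E
```

```text
[131, 131, 131, 131, 130, 131, 130, 130, 130, 129, 129, 130, 130, 130, 37, 29, 28, 33, 30, 31, 30, 30, 32, 31, 33] [70, 72, 70, 71, 69, 70, 69, 64, 68, 66, 60, 59, 53, 54, 54, 55, 52, 72, 204, 205, 206, 205, 206, 206, 205, 206, 206, 206, 206, 206, 205, 205, 204, 205, 205, 204, 205, 204, 204, 204, 204, 204, 204, 204, 203]
0.2760716354464178 -0.004453108985664145 [ 0.00161088  0.00087264 -0.00445311] (np.float64(1.1932544739034145), np.float64(0.004279621401030803), np.float64(0.0012478099980081925))
0.2777180844147584 -0.0028066600173234924 [ 0.00190318  0.0015509  -0.00280666] (np.float64(1.194874321985072), np.float64(0.005883631390446259), np.float64(0.0019845048925186126))
0.27438884990308876 -0.006135894528993158 [ 0.00131166  0.00017851 -0.00613589] (np.float64(1.1915754738433715), np.float64(0.0026408443166654194), np.float64(0.000493853815424692))
```

Estimates of the tube below the TCP: arc model 10 mm, scene view 9–10 mm, wrist view about 4 mm. All are within the pads. Since the bar still rises about 7 mm to balance, moving level will bring it back to the middle of the pads.

```bash
python3 -m inch '{"xyz":[[4,-2.1,0],[4,-2.1,0],[4,-2.1,-0.5],[4,-2.1,-0.5],[4,-2.1,-0.5]],"roll":[0,0,0,0,0]}' 1 20; python3 n2.py 0.03 5
```

```text
clock: 10.98
position: [0.6403, -0.04, 0.2849]
eef_rot: [[0.455, 0.89, 0.03], [0.89, -0.455, -0.01], [0.005, 0.031, -1.0]]
contact_force: [-3.2, 0.8, 8.0]
width: 0.0173
a 1.298 dr 3.1 dy -0.3 mm [-3.2  0.8  8. ] 0.017335612834011017
[6.5, -3.0, -2.1] [6.0, -3.1, 0.8] [6.0, -3.1, 0.6] [6.0, -3.1, 0.4] [6.0, -3.1, 0.2] [ 0.02089536 -0.01049133 -0.00058968]
```

```bash
python3 -m inch '{"xyz":[[4,-2.1,0],[4,-2.1,-0.5],[3,-1.5,-0.5],[1.5,-0.7,-0.5],[0,0,0]],"roll":[0,0,0,0,0]}'; python3 n2.py 0.03 8; python3 - <<'E'
from h import *
f=grab_frame("scene");print(get_obs()["position"],get_obs()["contact_force"])
cv2.imwrite("pics/i_s.png",cv2.resize(f["image"][130:290,190:350],None,fx=3.75,fy=3.75))
f=grab_frame("wrist");cv2.imwrite("pics/i_w.png",f["image"])
E
```

```text
clock: 11.6
position: [0.6558, -0.0481, 0.2864]
eef_rot: [[0.456, 0.889, 0.036], [0.89, -0.456, -0.011], [0.006, 0.037, -0.999]]
contact_force: [-1.2, 1.5, 1.4]
width: 0.0172
a 1.374 dr -0.6 dy -0.3 mm [-1.2  1.5  1.4] 0.017244903468939764
[6.1, -2.8, 1.0] [6.0, -3.1, 0.3] [6.0, -3.1, 0.0] [6.0, -3.1, -0.2] [6.0, -3.1, -0.4] [ 0.00537296 -0.00244031  0.0009636 ]
[ 0.65574646 -0.04812332  0.28634106] [-1.05388788  1.59683214  3.8608097 ]
```

View pics/i_s.png

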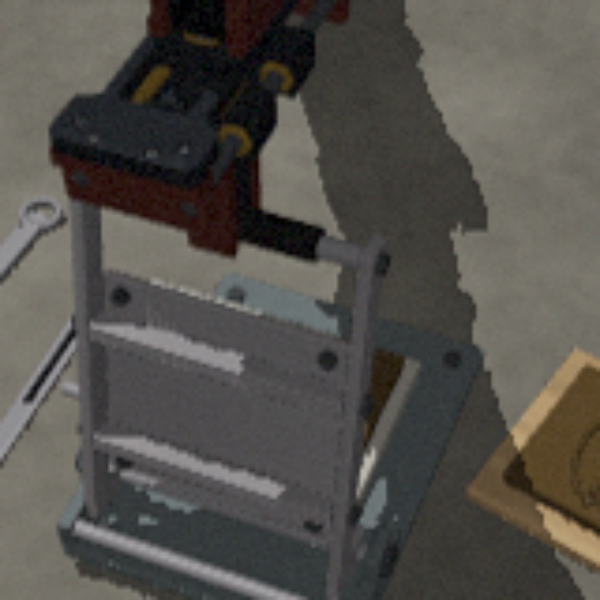

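View pics/i_w.png

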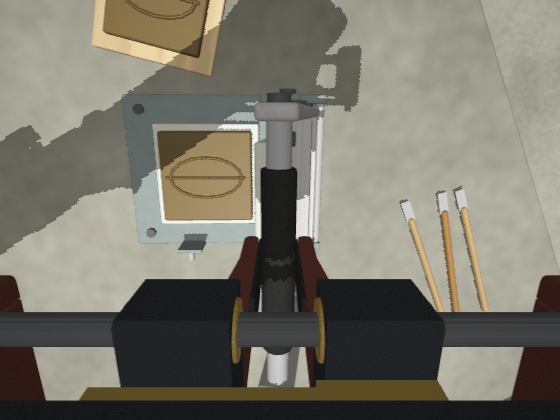

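```bash
python3 - <<'E'
from n import *
f=grab_frame("scene");p=get_obs()["position"]
h=S+.225*ex-[0,0,.026]
for u in((275.3,195.1),(254+7,191.9),(284,197)):
    for z in(.274,.278,.282):
        q=onz(f,u,z);print(u,z,"ex from hinge mm",round((q-h)@ex*1e3,1),"est a",round(est(q)[0],3))
    c,d=ray(f,u);s=((p-c)@ex)/(d@ex);q=c+s*d;print("z vs tcp",(q-p)[2]*1e3)
E
python3 n2.py 0.03 8
```

```text
(275.3, 195.1) 0.274 ex from hinge mm -22.2 est a 1.355
(275.3, 195.1) 0.278 ex from hinge mm -18.8 est a 1.372
(275.3, 195.1) 0.282 ex from hinge mm -15.3 est a 1.389
z vs tcp -8.268351025432274
(261, 191.9) 0.274 ex from hinge mm -20.1 est a 1.365
(261, 191.9) 0.278 ex from hinge mm -16.7 est a 1.382
(261, 191.9) 0.282 ex from hinge mm -13.3 est a 1.398
z vs tcp -10.660183132709056
(284, 197) 0.274 ex from hinge mm -23.6 est a 1.349
(284, 197) 0.278 ex from hinge mm -20.1 est a 1.367
(284, 197) 0.282 ex from hinge mm -16.6 est a 1.383
z vs tcp -6.71898517077868
a 1.373 dr -0.5 dy -0.3 mm [-0.7  1.   3.5] 0.01743186067626683
[6.1, -2.8, 1.0] [6.0, -3.1, 0.3] [6.0, -3.1, 0.1] [6.0, -3.1, -0.2] [6.0, -3.1, -0.4] [ 0.00550812 -0.00251295  0.00096738]
```

Tool arc (1.373) and scene view (about 1.37) agree. Last 6 mm, then a firmer grip and settle.

```bash
python3 -m inch '{"xyz":[[2,-1,0],[2,-1,0],[1,-0.5,0],[0,0,0],[0,0,0]],"roll":[0,0,0,0,0]}' 1 25; python3 n2.py 0.03 8;  python3 -m inch '{"xyz":[[0,0,0],[0,0,0],[0,0,0],[0,0,0],[0,0,0]],"roll":[0,0,0,0,0]}'; python3 n2.py 0.03 8
```

```text
clock: 12.38
position: [0.661, -0.0508, 0.2865]
eef_rot: [[0.456, 0.889, 0.036], [0.89, -0.456, -0.012], [0.006, 0.037, -0.999]]
contact_force: [-1.1, 1.3, 5.1]
width: 0.0175
a 1.400 dr -0.8 dy -0.3 mm [-1.1  1.3  5.1] 0.017469427462404846
[6.1, -2.8, 1.1] [6.0, -3.1, 0.1] [6.0, -3.1, -0.1] [6.0, -3.1, -0.3] [6.0, -3.1, -0.5] [0.0001899  0.00026366 0.00082757]
clock: 13.0
position: [0.661, -0.0508, 0.2865]
eef_rot: [[0.456, 0.889, 0.036], [0.89, -0.456, -0.012], [0.006, 0.038, -0.999]]
contact_force: [-1.4, 1.2, 4.4]
width: 0.0173
a 1.400 dr -0.8 dy -0.3 mm [-1.4  1.2  4.4] 0.01728394695370509
[6.1, -2.8, 1.1] [6.0, -3.1, 0.1] [6.0, -3.1, -0.1] [6.0, -3.1, -0.3] [6.0, -3.1, -0.5] [0.0001753  0.00026284 0.00081342]
```

```bash
python3 - <<'E'
from n import *
t=grab_frame("top");s=grab_frame("scene");w=grab_frame("wrist");h=S+.225*ex-[0,0,.026];ey=np.array([-ex[1],ex[0],0])
def rep(n,q):print(n,"x,y rel press origin mm",round((q-h)@ex*1e3+75,1),round((q-h)@ey*1e3,1))
# expected front corners (-120,-95),(-120,+95)
rep("start top",onz(t,(240+320/4.2,110+508/4.2),.022))
rep("later top near-left",onz(t,(230+100/3.75,100+368/3.75),.022))
rep("later top near-right",onz(t,(230+322/3.75,100+492/3.75),.022))
rep("wrist far-left",onz(w,(123,96),.022)); rep("wrist near-left",onz(w,(138,243),.022))
cv2.imwrite("pics/j_s.png",s["image"]);cv2.imwrite("pics/j_t.png",t["image"])
a=cv2.imread("pics/a_scene.png");d=cv2.absdiff(a,s["image"]).max(2)
E
```

```text
start top x,y rel press origin mm -118.3 -96.6
later top near-left x,y rel press origin mm -118.3 90.0
later top near-right x,y rel press origin mm -119.3 -96.2
wrist far-left x,y rel press origin mm -109.6 93.3
wrist near-left x,y rel press origin mm -112.7 -92.2
```

View pics/j_s.png

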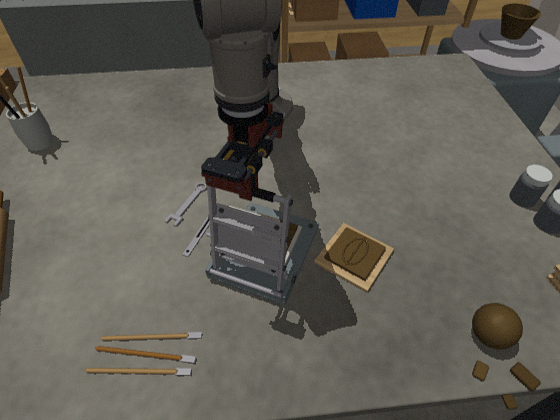

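The base corners fall within about 2 mm of the expected −120 / ±95 mm in the top view, which supports the hinge position. The stay, wrench and board look unmoved, so I'm handing in.

```bash
python3 - <<'E'
from cell import *
o=get_obs();print(o["position"],o["contact_force"],o["width"],abs(o["dq"]).max());print(close_job())
E
```

```text
[ 0.66096503 -0.05081231  0.28651553] [-1.46534434 -0.28125749  4.55511246] 0.017281999785911634 0.09852567925240624
the job is handed in; nothing more can be done
None
```

I took the handle bar, swung the top plate up along its hinge arc to its balance point, and handed in about 13 s in. The gripper is still closed on the bar at 25 N.

**Last checks:**
- **Angle:** the tool position gives 1.400 rad on the arc model. At the stop just before, the tool gave 1.373 and the scene camera 1.37–1.38.
- **Hinge position:** base corners seen from the top camera fell within about 2 mm of where they should be, except one 5 mm off along the hinge, which does not affect the angle. Wrist-camera corners were less exact; they came from an older picture.
- **Steadiness:** the tool pose did not change over the last 0.6 s, and the finger opening was 17.3 mm on the 18 mm tube.
- **Other things on the bench:** the stay, wrench and tile board look unmoved in the last picture. I judged this by eye and did not measure it; the arm and raised plate hide part of the stay.

**What went less well:**
- **Slip:** during the lift the tube slid down the pads. It ended about 8 mm below the tool point, still between the pads. The wrist camera put the slip at only about 4 mm when the arc and scene view gave 9–10 mm.
- **Reseating:** trying to push the fingers back down over the tube did not work. The wrist force in z peaked at about 14 N in the readings.

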